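# Shut the marked gas valve under the sliding cover

## Task

The shielding-gas valve box on the welding table has to be shut off. Push the flat sliding cover aside along its guides, all the way over the closed half of the box, without lifting it, so that the two valve handles beneath are revealed; then push the marked handle, the one with the round disc on its end, a quarter turn clockwise until it is fully shut. Leave the plain handle and the other things on the table as they are, and finish with the hand clear of everything.

Things in the scene. Friction and masses are not known exactly. Their poses are not given: they have to be found in the camera images.
- valve_box: fixed bare-metal box, 180 (x) x 500 (y) mm, rim 75 mm high; origin under its centre. Open bay in its -y half (y -232 to -12, x -70 to 70 mm, floor 8 mm above the table), closed deck level with the rim in its +y half. Guide lips 12 mm above the rim run along y, inner faces at x = +-75.5 mm; end stop at y = +240 mm; no lip at the -y end. Pipe stubs stick out 12 mm from the long sides
- cover: loose flat steel pan, closed below, 146 (x) x 230 (y) x 24 mm, 0.4 to 0.85 kg, on the rim between the lips, axes as the box's; origin under its centre. Starts over the bay (centre at box y -125 to -111 mm); slides along box +y onto the deck, a few newtons of friction; at the end stop its centre is at y = +125. Runs straight if pushed at the middle of its -y end face, 75 to 99 mm above the table
- marked_handle (a joint): angle of the marked handle: 0 open (it points to the box's -x), 1.571 fully shut against its stop (it points to the box's +y); it grows clockwise seen from above. It starts between 0 and 0.35, turns with a steady friction of about 0.2 N m and stays where it is left
- marked_pivot (a point): on the vertical pivot axis of the marked handle, at its top face, 68 mm above the table (7 mm below the rim). It is in the bay at box x = +25, y = -172 or -82 mm; the plain valve has the other place. Below the handle: a brass body round the pivot (32 mm square, top 44 mm above the table) and a pipe along box x (top 39 mm above the table)
- marked_tip (a point): centre of the disc on the marked handle, on its top face, 46 mm from the pivot. Dark steel handle: a bar 14 mm wide ending in a round disc 34 mm across, 12 mm thick (from 56 to 68 mm above the table), 63 mm from pivot to far end
- plain_handle (a joint): angle of the plain handle, read as for the marked one; it starts between 0 and 0.2 and must stay there
- plain_tip (a point): on the top face of the plain handle, 46 mm from its pivot. Dark steel straight bar, 14 mm wide throughout, 12 mm thick, 63 mm long from its pivot, without a disc; same height as the marked one
- tube: square steel tube offcut, 40 x 40 x 130 mm, lying on the table; origin under its centre, x along its length
- weld_square: triangular grey welding square about 120 mm a side and 20 mm high, lying flat; origin on its underside, near its middle
- flange: flat steel flange ring, 90 mm across, 18 mm high, 40 mm bore, lying flat; origin under its centre
- hammer: hammer lying on the table, its length along its x; origin on its length, underside
- brush: hand brush lying on the table, its length along its x; origin on its length, underside
- spray: upright spray can, 60 mm across, 170 mm high; origin under its centre
- bar_stub: upright stub of round steel bar, 38 mm across, 70 mm high; origin under its centre

How it is judged:
On the way, in this order (a step that is already met when the one before it is completed fails the run):
1. the cover is slid aside over the closed deck, clear of the bay (y of cover in the frame of valve_box between 0.098 and 0.135 m and height (world z) of cover between 0.07 and 0.082 m and angle between cover's own z axis and vertical below 0.05 rad and x of cover in the frame of valve_box between -0.008 and 0.008 m), for 0.2 s.
2. the marked handle is pushed fully shut (value of joint marked_handle above 1.45 rad and y of cover in the frame of valve_box above 0.098 m), for 0.2 s.
At the end, for the whole second after the job is handed in: The cover lies flat between its guides on the deck, within 27 mm of the end stop; the marked handle is at 1.45 rad or more (shut is 1.571); the plain handle's end is within 15 mm and every bystander within 30 mm of its start; all at rest (all of step 2 and height (world z) of cover between 0.07 and 0.082 m and angle between cover's own z axis and vertical below 0.05 rad and x of cover in the frame of valve_box between -0.008 and 0.008 m and y of cover in the frame of valve_box below 0.135 m and velocity of joint marked_handle below 0.1 rad/s and linear speed of cover below 0.02 m/s and distance of plain_tip from where it was at the start of the episode below 0.015 m and distance of each of tube, weld_square, flange, hammer, brush, spray, bar_stub from where it was at the start of the episode below 0.03 m); the robot touches nothing.
It fails at once if the cover is lifted or tipped off its guides (height (world z) of cover above 0.087 m or angle between cover's own z axis and vertical above 0.12 rad or height (world z) of cover below 0.066 m).
It fails at once if the plain handle is moved (distance of plain_tip from where it was at the start of the episode above 0.015 m).
It fails at once if a bystander is pushed away, lifted or carried (distance of any of tube, weld_square, flange, hammer, brush, spray, bar_stub from where it was at the start of the episode above 0.03 m).
It also fails if it takes over 56 s, if anything falls off the work surface, if the arm or the gripper's body presses on something with over 40 N, if the wrist force passes 120 N, or if a joint passes its speed limit or range.

## Robot

A 6-joint arm with a two-finger parallel gripper is mounted at the origin on the work surface. World frame = base frame: x ahead of the robot, y to its left, z up, the work surface at z = 0. Lengths are in m, angles in rad, forces in N, time in s.
With the tool pointing down it reaches from about 0.35 to 0.775 m from the base axis. Payload 7.3 kg.
Tool frame: the origin (TCP) lies at the very end of the fingers, on their centre line; the grasp point (between the pads) lies 19 mm behind it; z points along the fingers, y is the line along which they close (so a half turn about z gives the same grasp; the last joint's range is limited). The gripper opens to 92 mm and grips with 3 to 60 N. Pads are 19 mm wide; open, the fingers measure 130 mm over their backs; the gripper's body (75 mm by 190 mm) begins 47 mm behind the grasp point.
Start: joints at [1.126, 0.342, 1.524, -0, 1.275, -0.146], TCP at [0.155, 0.502, 0.227] pointing down, gripper open.
Joint ranges: [-2.53, 2.53], [-0.77, 2.02], [0.04, 2.7], [-1, 4.14], [0.28, 2.66], [-3.11, 3.11]. Speed limits (rad/s): [2.57, 2.57, 3.14, 3.14, 3.14, 3.14].

## Interface

Orientations are given as [roll, pitch, yaw] about the fixed x, y, z axes, in that order (R = Rz(yaw) Ry(pitch) Rx(roll)).
In Python, from cell import robot gives the robot as it stands.
- The arm moves only by the tool apply_moves, never from a script. Its argument "rows" is a list of rows, each an object with "xyz": the shift along the tool's x, y, z in mm, a list of three; "turn": the turn about the tool's z in rad. A call has 1 to 10 rows; each row shifts and turns the commanded pose from where the row before left it, along the tool's axes as they then stand; what a row does not reach is not made up. A row lasts 1/8 s, in which the tool goes at most 62.5 mm and 10.7 degrees, less where a joint would pass 70% of its speed; a pose out of reach is approached as far as the arm can. A call with a gripper value outside its range is refused whole. "gripper" is the opening, from 0 (shut) to 1 (fully open), set as the call begins (left out, the last holds). The fingers move at their own pace and stop on an object; "newtons" is the grip in N (left out, the last holds). Time passes only in rows, so rows that do not move let the fingers close. It gives the time, the measured TCP pose, the force and the opening at its end, in the units of the state.
- robot.observe(): the state, without advancing time (a new reading comes with each control period).
- robot.read_camera(name): name is "side" or "top" or "wrist"; returns a dict with "frame" (384x512x3 uint8, blue, green, red), "mtx" (3x3 intrinsics, pixels), "R" (3x3) and "t" (3): a world point X has camera coordinates R X + t; the wrist camera has in their place "T_tool_cam" (4x4, takes a point from camera to tool coordinates, whose origin is the TCP and whose axes are the flange's). Camera axes: x right, y down, z forward; pixel columns grow to the right and rows downward; lengths in m; the calibration is good to about 2 mm. A picture is of the moment at which its call begins: read the wrist's pose just before it. There is no depth.
- robot.hand_in(): hands the job in, once; it reports no verdict.
The state is a dict: "time": time; "qpos": joint angles; "qvel": joint speeds; "joint_efforts": joint torques, N m; "tool_pos": TCP position; "tool_rot": TCP orientation; "contact_force": force on the tool from outside, world axes, zero at the start; "torque": the same for the moment, N m; "opening": finger opening in m.
Only numpy, scipy, OpenCV 4.12 (cv2) and the standard library are available. Lean on these libraries where they do the work, as an engineer would, in place of code of your own. Each camera call takes 0.05 s, during which the arm holds its last target. There are 200 camera calls.

## Working session

There is one attempt and no reset: what is moved stays moved. The work goes in short steps, Python scripts to look and compute and a tool call to move; the robot and the scene stay as the last step left them, time stands still between calls to the robot, and variables do not carry over. Pictures are saved under pics/ and viewed, on a budget of 10 in all, crops included, one or two more only if the job needs it, and the job is handed in when it is done.

Besides the shell and the picture viewer there is one more tool, called after "Call:" in YAML: its name, and indented under it one key for each argument. apply_moves: Moves the arm, as the interface text tells. Its arguments: {"type":"object","properties":{"rows":{"type":"array"},"gripper":{"type":"number"},"newtons":{"type":"number"}},"required":["rows"]}

```bash
ls; mkdir -p pics; python3 - <<'E'
from cell import robot
import cv2,numpy as np
s=robot.observe();print(s['time'],s['tool_pos'],s['tool_rot'],s['opening'])
for n in ("top","side"):
    c=robot.read_camera(n);cv2.imwrite(f"pics/{n}0.png",c["frame"]);np.savez(f"{n}.npz",**c)
    print(n,c["mtx"].round(1).tolist(),(-c["R"].T@c["t"]).round(3),c["R"].round(3).tolist())
E
```

```text
pics
0.0 [0.15433309 0.50135106 0.22601691] [-3.13998539e+00 -2.23914301e-04  2.84281509e+00] 0.09186609299544812
top [[424.6, 0.0, 259.9], [0.0, 424.6, 191.1], [0.0, 0.0, 1.0]] [0.288 0.102 1.514] [[-0.072, -0.997, 0.0], [-0.976, 0.07, -0.206], [0.206, -0.015, -0.978]]
side [[353.4, 0.0, 256.8], [0.0, 353.4, 191.6], [0.0, 0.0, 1.0]] [ 0.115 -0.552  0.641] [[0.802, -0.597, 0.006], [-0.348, -0.476, -0.808], [0.485, 0.646, -0.59]]
```

View pics/top0.png

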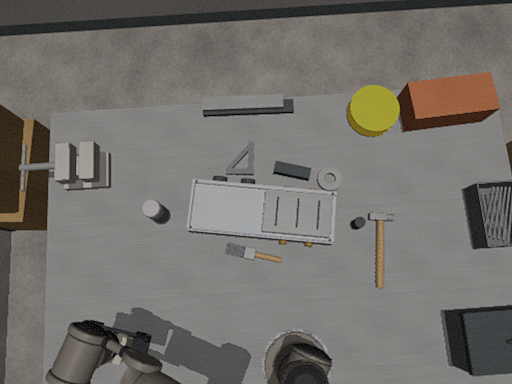

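View pics/side0.png

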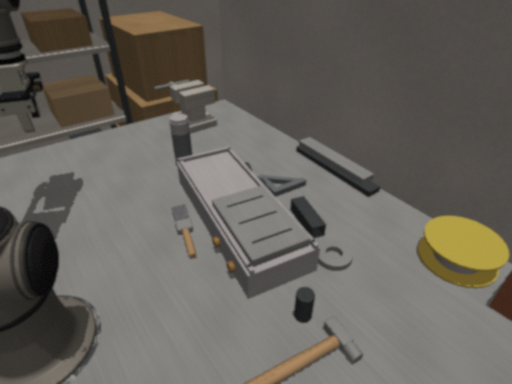

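```bash
cat > h.py <<'E'
import numpy as np,cv2
def ray(c,uv,z):
    R,t=c["R"],c["t"]; o=-R.T@t
    d=R.T@np.linalg.inv(c["mtx"])@np.array([*uv,1.]); return (o+d*(z-o[2])/d[2])[:2]
E
python3 - <<'E'
import numpy as np,cv2
i=cv2.imread("pics/top0.png")[165:265,140:400]
cv2.imwrite("pics/crop0.png",cv2.resize(i,None,fx=3,fy=3,interpolation=cv2.INTER_CUBIC))
E
```

```text
(no output)
```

View pics/crop0.png

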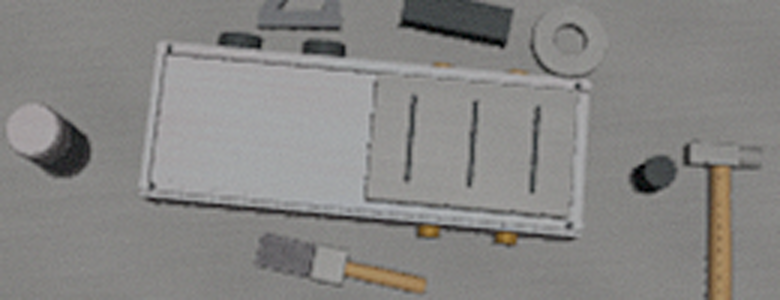

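```bash
python3 - <<'E'
import numpy as np
from h import *
c=np.load("top.npz")
P=lambda x,y,z:ray(c,((x+.5)/3-.5+140,(y+.5)/3-.5+165),z)
TL,BL=P(158,42,.087),P(141,198,.087);TR,BR=P(591,80,.075),P(580,237,.075)
L,Rm=(TL+BL)/2,(TR+BR)/2
print(TL,BL,TR,BR,np.linalg.norm(TL-BL),np.linalg.norm(L-Rm))
d=(L-Rm)/np.linalg.norm(L-Rm);yaw=np.arctan2(-d[0],d[1]);ctr=(L+Rm)/2
ex=np.array([d[1],-d[0]])
print("yaw",yaw,"ctr",ctr, "edge yaw",[np.arctan2(v[1],v[0]) for v in (TL-BL,TR-BR)],[np.arctan2(-v[0],v[1]) for v in (TL-TR,BL-BR)])
for n,p,z in [("covL1",(376,78),.099),("covL2",(366,200),.099),("covR1",(580,88),.099),("covR2",(571,214),.099),("stub",(658,168),.07),("spray",(33,128),.17)]:
    w=P(*p,z);print(n,w,"box",(w-ctr)@ex,(w-ctr)@d)
for y in(-.27,-.3,-.125,0): print(y,ctr+d*y)
E
```

```text
[0.64801258 0.30994193] [0.46931378 0.3360086 ] [ 0.57010619 -0.18511967] [ 0.3914196  -0.15309602] 0.18058995875889292 0.49821104073640915
yaw -0.15700426190079841 ctr [0.51971304 0.07693371] edge yaw [np.float64(-0.14484772756805808), np.float64(-0.17733428173297472)] [np.float64(-0.156087008402086), np.float64(-0.15793241575924513)]
covL1 [0.58520884 0.06295021] box 0.06687667058059331 -0.003570580476448167
covL2 [0.44758693 0.08435899] box -0.07239998101947626 -0.003943691782335243
covR1 [ 0.55706791 -0.16687518] box 0.07501738052076695 -0.234969266289393
covR2 [ 0.41571402 -0.14159327] box -0.06855096199321611 -0.2321004138364015
stub [ 0.46345877 -0.25124256] box -0.004248698729119462 -0.3329356665832267
spray [0.54206315 0.43489722] box -0.03389597215049274 0.35705526568828466
-0.27 [ 0.47749583 -0.18974533]
-0.3 [ 0.47280503 -0.21937633]
-0.125 [ 0.50016803 -0.04652881]
0 [0.51971304 0.07693371]
```

Call:
apply_moves:
  rows:
    - {"xyz": [0,0,0],"turn": 0.159}
    - {"xyz": [0,0,0],"turn": 0.159}
    - {"xyz": [0,0,0],"turn": 0.159}
    - {"xyz": [0,0,0],"turn": 0.159}
    - {"xyz": [0,0,0],"turn": 0.159}
    - {"xyz": [0,0,0],"turn": 0.159}
    - {"xyz": [0,0,0],"turn": 0.159}
    - {"xyz": [0,0,0],"turn": 0.159}
    - {"xyz": [0,0,0],"turn": 0.157}
  gripper: 0
  newtons: 20

```text
time: 1.23
tool_pos: [0.1544, 0.5015, 0.2263]
tool_rot: [-3.141, 0.001, 1.409]
contact_force: [-0.2, -0.9, -0.2]
opening: 0.0065
```

Call:
apply_moves:
  rows:
    - {"xyz": [-37,40,0],"turn": 0}
    - {"xyz": [-37,40,0],"turn": 0}
    - {"xyz": [-37,40,0],"turn": 0}
    - {"xyz": [-38,40,0],"turn": 0}
    - {"xyz": [-38,40,0],"turn": 0}
    - {"xyz": [-38,40,0],"turn": 0}
    - {"xyz": [-37,40,0],"turn": 0}

```text
time: 2.1
tool_pos: [0.3908, 0.1976, 0.2266]
tool_rot: [-3.141, -0.0, 1.414]
contact_force: [1.1, 0.7, 0.5]
opening: 0.0004
```

Call:
apply_moves:
  rows:
    - {"xyz": [-45,18,0],"turn": 0}
    - {"xyz": [-46,18,0],"turn": 0}
    - {"xyz": [-45,18,0],"turn": 0}
    - {"xyz": [-46,18,0],"turn": 0}
    - {"xyz": [-45,18,0],"turn": 0}
    - {"xyz": [-46,19,0],"turn": 0}
    - {"xyz": [-45,19,0],"turn": 0}
    - {"xyz": [-46,19,0],"turn": 0}
    - {"xyz": [0,0,0],"turn": 0}

```text
time: 3.22
tool_pos: [0.4785, -0.1861, 0.2259]
tool_rot: [-3.141, 0.0, 1.41]
contact_force: [-0.0, 0.5, -0.1]
opening: 0.0002
```

```bash
python3 - <<'E'
from cell import robot
import cv2,numpy as np
s=robot.observe();c=robot.read_camera("wrist");cv2.imwrite("pics/w1.png",c["frame"])
np.savez("w1.npz",pos=s['tool_pos'],rot=s['tool_rot'],**c);print(c["T_tool_cam"].round(3).tolist())
E
```

```text
[[0.0, -0.969, -0.247, 0.066], [1.0, 0.0, -0.001, -0.0], [0.001, -0.247, 0.969, -0.157], [0.0, 0.0, 0.0, 1.0]]
```

View pics/w1.png

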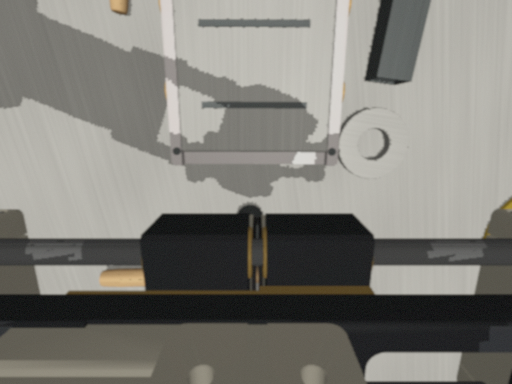

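```bash
python3 - <<'E'
import numpy as np
c=np.load("w1.npz");K=c["mtx"];T=np.linalg.inv(c["T_tool_cam"]);print(K[0,0])
for p in [(.0095,.019,0),(.0095,-.019,0),(.0095,.019,-.05),(-.0095,.019,-.047),(.0,.0,0),(.0095,.040,0)]:
    q=K@(T@np.array([*p,1]))[:3];print(p,(q[:2]/q[2]).round())
E
```

```text
286.6569651142519
(0.0095, 0.019, 0) [290. 218.]
(0.0095, -0.019, 0) [225. 218.]
(0.0095, 0.019, -0.05) [304. 259.]
(-0.0095, 0.019, -0.047) [301. 296.]
(0.0, 0.0, 0) [257. 233.]
(0.0095, 0.04, 0) [327. 218.]
```

Call:
apply_moves:
  rows:
    - {"xyz": [0,0,40],"turn": 0}
    - {"xyz": [0,0,40],"turn": 0}
    - {"xyz": [0,0,40],"turn": 0}
    - {"xyz": [0,0,20],"turn": 0}
    - {"xyz": [0,0,0],"turn": 0}

```text
time: 3.9
tool_pos: [0.4772, -0.1813, 0.0855]
tool_rot: [-3.138, -0.002, 1.415]
contact_force: [-0.2, -0.2, 0.7]
opening: 0.0001
```

```bash
python3 - <<'E'
from cell import robot
import cv2,numpy as np
c=robot.read_camera("side");f=c["frame"]
cv2.imwrite("pics/s2.png",cv2.resize(f[100:350,150:420],None,fx=2.2,fy=2.2,interpolation=cv2.INTER_CUBIC))
E
```

```text
(no output)
```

View pics/s2.png

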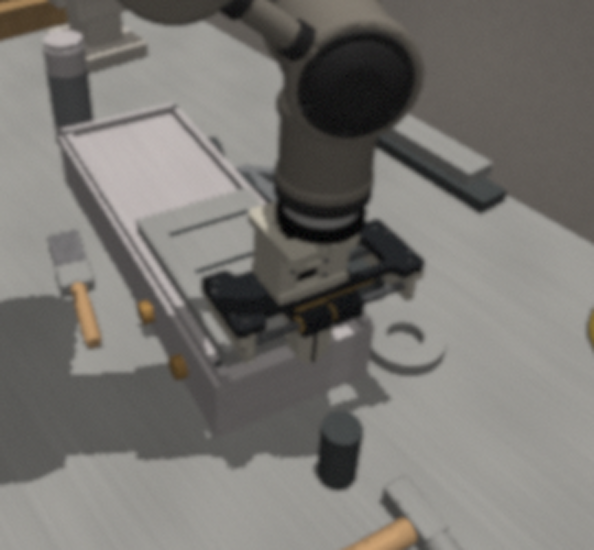

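Call:
apply_moves:
  rows:
    - {"xyz": [5,2,0],"turn": 0}
    - {"xyz": [8,0,0],"turn": 0}
    - {"xyz": [8,0,0],"turn": 0}
    - {"xyz": [12,0,0],"turn": 0}
    - {"xyz": [15,0,0],"turn": 0}
    - {"xyz": [20,0,0],"turn": 0}
    - {"xyz": [20,0,0],"turn": 0}
    - {"xyz": [20,0,0],"turn": 0}
    - {"xyz": [20,0,0],"turn": 0}
    - {"xyz": [20,0,0],"turn": 0}

```text
time: 5.2
tool_pos: [0.5041, -0.0375, 0.0875]
tool_rot: [3.14, 0.002, 1.414]
contact_force: [-0.2, -5.9, 3.4]
opening: 0.0004
```

Call:
apply_moves:
  rows:
    - {"xyz": [20,0,0],"turn": 0}
    - {"xyz": [20,0,0],"turn": 0}
    - {"xyz": [20,0,0],"turn": 0}
    - {"xyz": [18,0,0],"turn": 0}
    - {"xyz": [12,0,0],"turn": 0}
    - {"xyz": [8,0,0],"turn": 0}
    - {"xyz": [5,0,0],"turn": 0}
    - {"xyz": [0,0,0],"turn": 0}
    - {"xyz": [0,0,0],"turn": 0}

```text
time: 6.32
tool_pos: [0.5195, 0.0646, 0.0867]
tool_rot: [-3.141, -0.001, 1.414]
contact_force: [0.8, -0.5, 1.3]
opening: 0.0003
```

```bash
python3 - <<'E'
from cell import robot
import numpy as np
p=robot.observe()['tool_pos'];d=p[:2]-np.array([.5197,.0769]);e=np.array([np.cos(-.157),np.sin(-.157)])
print(p,"box",d@e,d@np.array([-e[1],e[0]]))
E
```

```text
[0.519464  0.0645599 0.0866973] box 0.0016963499591950754 -0.01222522256643255
```

Call:
apply_moves:
  rows:
    - {"xyz": [4,0,0],"turn": 0}
    - {"xyz": [0,0,0],"turn": 0}
    - {"xyz": [0,0,0],"turn": 0}
    - {"xyz": [-20,0,0],"turn": 0}
    - {"xyz": [-30,0,-40],"turn": 0}
    - {"xyz": [-30,0,-45],"turn": 0}
    - {"xyz": [-30,0,-45],"turn": 0}
    - {"xyz": [-20,0,-40],"turn": 0}
    - {"xyz": [0,0,0],"turn": 0}

```text
time: 7.45
tool_pos: [0.5012, -0.0612, 0.2596]
tool_rot: [3.135, -0.0, 1.412]
contact_force: [-0.4, -0.1, 0.6]
opening: 0.0003
```

```bash
python3 - <<'E'
from cell import robot
import cv2,numpy as np
s=robot.observe();c=robot.read_camera("wrist");cv2.imwrite("pics/w3.png",c["frame"])
np.savez("w3.npz",pos=s['tool_pos'],rot=s['tool_rot'],**c)
c=robot.read_camera("top");f=c["frame"];cv2.imwrite("pics/t3.png",cv2.resize(f[165:265,140:400],None,fx=3,fy=3,interpolation=cv2.INTER_CUBIC))
E
```

```text
(no output)
```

View pics/w3.png

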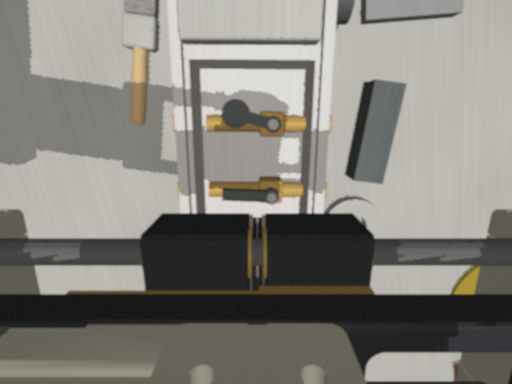

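View pics/t3.png

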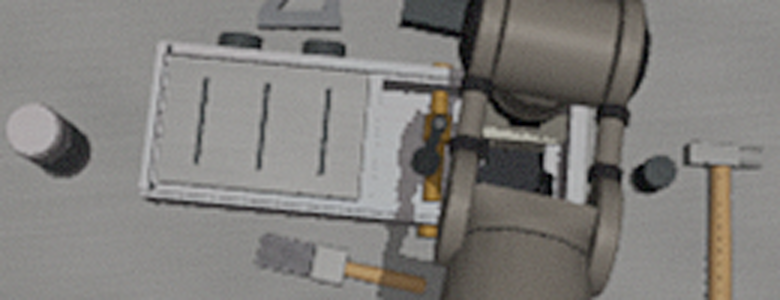

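```bash
python3 - <<'E'
import numpy as np
from h import *
from scipy.spatial.transform import Rotation as Ro
c=np.load("top.npz");C=np.array([.5197,.0769]);e=np.array([np.cos(-.157),np.sin(-.157)]);n=np.array([-e[1],e[0]])
b=lambda w:((w-C)@e,(w-C)@n)
for p in[(369,72),(360,199),(161,57),(150,190)]: print("cover",b(ray(c,((p[0]+.5)/3-.5+140,(p[1]+.5)/3-.5+165),.099)))
w=np.load("w3.npz");Rt=Ro.from_euler("xyz",w["rot"]).as_matrix();T=w["T_tool_cam"]
Rc=(Rt@T[:3,:3]).T;t=-Rc@(Rt@T[:3,3]+w["pos"]);k={"mtx":w["mtx"],"R":Rc,"t":t}
print("tcp",b(w["pos"][:2]))
for nm,p,z in [("disc",(236,114),.068),("mpiv",(273,124),.068),("plain tip",(224,194),.068),("ppiv",(271,197),.068),("coverL",(181,40),.099),("coverR",(321,40),.099)]: print(nm,b(ray(k,p,z)))
E
```

```text
cover (np.float64(0.0731543347341256), np.float64(0.004967814243794187))
cover (np.float64(-0.07184927618722013), np.float64(0.0028408809045303704))
cover (np.float64(0.0704046062344809), np.float64(0.24256447582386637))
cover (np.float64(-0.08175001723681773), np.float64(0.23694518339411091))
tcp (np.float64(0.0033589316034170046), np.float64(-0.1392659908282953))
disc (np.float64(-0.02032974317348148), np.float64(-0.07023393452409356))
mpiv (np.float64(0.023261398396185552), np.float64(-0.08175633633671119))
plain tip (np.float64(-0.03731716610732857), np.float64(-0.16747405276879543))
ppiv (np.float64(0.021838546664014392), np.float64(-0.17158259182097765))
coverL (np.float64(-0.07224189137665527), np.float64(0.0015931392461497875))
coverR (np.float64(0.0688191431989432), np.float64(0.001560989524002947))
```

Call:
apply_moves:
  rows:
    - {"xyz": [11,-10,0],"turn": 0}
    - {"xyz": [10,-10,0],"turn": 0}
    - {"xyz": [0,0,40],"turn": 0}
    - {"xyz": [0,0,40],"turn": 0}
    - {"xyz": [0,0,40],"turn": 0}
    - {"xyz": [0,0,30],"turn": 0}
    - {"xyz": [0,0,15],"turn": 0}
    - {"xyz": [0,0,0],"turn": 0}

```text
time: 8.55
tool_pos: [0.482, -0.035, 0.0905]
tool_rot: [-3.138, -0.001, 1.415]
contact_force: [-0.3, -0.1, 0.9]
opening: 0.0004
```

```bash
python3 - <<'E'
from cell import robot
import numpy as np,cv2
s=robot.observe();p=s['tool_pos'];d=p[:2]-np.array([.5197,.0769]);e=np.array([np.cos(-.157),np.sin(-.157)])
print(p,s['tool_rot'],"box",d@e,d@np.array([-e[1],e[0]]))
cv2.imwrite("pics/w4.png",robot.read_camera("wrist")["frame"])
E
```

```text
[ 0.48198488 -0.0349705   0.09050225] [-3.13798632e+00 -5.45055291e-04  1.41490821e+00] box -0.01975965136639359 -0.11639156347261838
```

View pics/w4.png

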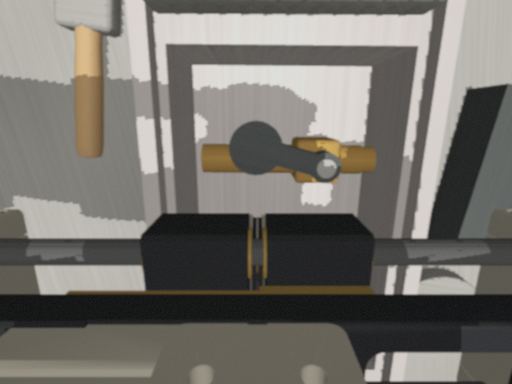

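Call:
apply_moves:
  rows:
    - {"xyz": [0,3,10],"turn": 0}
    - {"xyz": [0,0,12],"turn": 0}
    - {"xyz": [0,0,10],"turn": 0}
    - {"xyz": [4,0,0],"turn": 0}
    - {"xyz": [4,0,0],"turn": 0}
    - {"xyz": [0,0,0],"turn": 0}

```text
time: 9.35
tool_pos: [0.488, -0.0285, 0.06]
tool_rot: [3.141, -0.0, 1.414]
contact_force: [-0.2, -0.0, 0.1]
opening: 0.0004
```

Call:
apply_moves:
  rows:
    - {"xyz": [6.3,-3.5,0],"turn": 0.15}
    - {"xyz": [6.3,-3.5,0],"turn": 0.15}
    - {"xyz": [6.3,-3.5,0],"turn": 0.15}
    - {"xyz": [6.3,-3.5,0],"turn": 0.15}
    - {"xyz": [6.3,-3.5,0],"turn": 0.15}
    - {"xyz": [0,0,0],"turn": 0}

```text
time: 10.1
tool_pos: [0.4858, 0.0064, 0.06]
tool_rot: [3.141, 0.0, 0.666]
contact_force: [-1.5, -0.1, 1.2]
opening: 0.0004
```

```bash
python3 - <<'E'
from cell import robot
import numpy as np,cv2
s=robot.observe();p=s['tool_pos'];d=p[:2]-np.array([.5197,.0769]);e=np.array([np.cos(-.157),np.sin(-.157)])
F=np.array([d@e,d@np.array([-e[1],e[0]])]);th=1.414-s['tool_rot'][2]
print(p,s['tool_rot'],"box",F,"th",th,"rel pivot: radial",  (np.array([.0233,-.0818])-F)@[np.cos(th),-np.sin(th)],"tang",(np.array([.0233,-.0818])-F)@[np.sin(th),np.cos(th)])
cv2.imwrite("pics/w5.png",robot.read_camera("wrist")["frame"])
E
```

```text
[0.48580045 0.00640429 0.05995881] [3.14141937e+00 1.05641449e-04 6.65805336e-01] box [-0.0224602  -0.07492906] th 0.7481946636434735 rel pivot: radial 0.03821290513873966 tang 0.026095591680934116
```

View pics/w5.png

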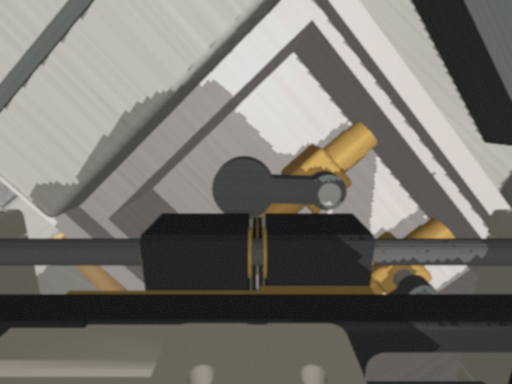

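Call:
apply_moves:
  rows:
    - {"xyz": [6.3,-3.5,0],"turn": 0.15}
    - {"xyz": [6.3,-3.5,0],"turn": 0.15}
    - {"xyz": [6.3,-3.5,0],"turn": 0.15}
    - {"xyz": [6.3,-3.5,0],"turn": 0.15}
    - {"xyz": [6.3,-3.5,0],"turn": 0.15}
    - {"xyz": [3.0,-2.0,0],"turn": 0.07}
    - {"xyz": [0,0,0],"turn": 0}

```text
time: 11.02
tool_pos: [0.5094, 0.0349, 0.0593]
tool_rot: [3.141, 0.005, -0.153]
contact_force: [-6.9, -1.7, 2.9]
opening: 0.0004
```

Call:
apply_moves:
  rows:
    - {"xyz": [1,0,0],"turn": 0}
    - {"xyz": [1,0,0],"turn": 0}
    - {"xyz": [0,0,0],"turn": 0}

```text
time: 11.4
tool_pos: [0.5096, 0.0349, 0.0591]
tool_rot: [3.141, 0.009, -0.153]
contact_force: [-11.7, -1.0, 7.8]
opening: 0.0006
```

Call:
apply_moves:
  rows:
    - {"xyz": [-5,0,0],"turn": 0}
    - {"xyz": [-8,0,0],"turn": 0}
    - {"xyz": [0,0,-20],"turn": 0}
    - {"xyz": [0,0,-40],"turn": 0}
    - {"xyz": [0,0,-50],"turn": 0}
    - {"xyz": [-40,0,-50],"turn": 0}
    - {"xyz": [-40,0,-30],"turn": 0}
    - {"xyz": [0,0,0],"turn": 0}
    - {"xyz": [0,0,0],"turn": 0}

```text
time: 12.52
tool_pos: [0.4232, 0.049, 0.2482]
tool_rot: [-3.141, -0.001, -0.156]
contact_force: [0.2, -0.8, -0.4]
opening: -0.0
```

```bash
python3 - <<'E'
from cell import robot
import numpy as np,cv2
s=robot.observe();print(s['tool_pos'],s['contact_force'])
a=robot.read_camera("wrist")["frame"];np.savez("w6.npz",pos=s['tool_pos'],rot=s['tool_rot'],frame=a)
b=robot.read_camera("top")["frame"];b=cv2.resize(b[150:290,100:400],(800,373),interpolation=cv2.INTER_CUBIC)
cv2.imwrite("pics/f6.png",np.vstack([cv2.resize(a[:230],(512,230)).copy() if 0 else cv2.copyMakeBorder(a[:225],0,0,0,288,cv2.BORDER_CONSTANT),b]))
E
```

```text
[0.42318671 0.04898215 0.24824765] [ 0.1604694  -0.80504401 -0.39353884]
```

View pics/f6.png

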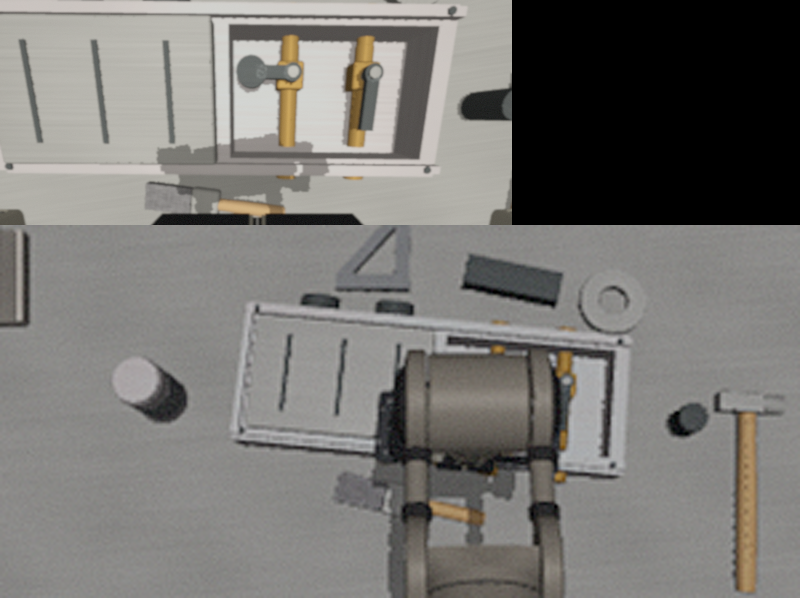

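```bash
python3 - <<'E'
import numpy as np
from h import *
from scipy.spatial.transform import Rotation as Ro
C=np.array([.5197,.0769]);e=np.array([np.cos(-.157),np.sin(-.157)]);n=np.array([-e[1],e[0]])
b=lambda w:np.array([(w-C)@e,(w-C)@n])
w=np.load("w6.npz");k0=np.load("w3.npz");Rt=Ro.from_euler("xyz",w["rot"]).as_matrix();T=k0["T_tool_cam"]
Rc=(Rt@T[:3,:3]).T;k={"mtx":k0["mtx"],"R":Rc,"t":-Rc@(Rt@T[:3,3]+w["pos"])}
D,P,pt,pp=[b(ray(k,q,.068)) for q in((251,71),(292,72),(367,127),(374,72))]
ang=lambda a,p:np.arctan2(a[1]-p[1],p[0]-a[0])
print("marked",D,P,ang(D,P),"plain",pt,pp,ang(pt,pp))
print("cover edge",b(ray(k,(213,60),.099)),b(ray(k,(215,150),.099)))
E
```

```text
marked [ 0.02366306 -0.03546286] [ 0.02270443 -0.08046941] 1.5920928678314907 plain [-0.03617156 -0.16844529] [ 0.02283727 -0.17045407] 0.034028957704856075
cover edge [0.02926671 0.00139294] [-0.05932204  0.00246295]
```

Marked handle ≈1.57 rad, plain handle unmoved, cover centre ≈ +0.117 m; the hand is clear.

```bash
python3 -c "
from cell import robot
print(robot.hand_in())"
```

```text
the job is handed in; nothing more can be done
None
```

I slid the cover along its guides onto the closed deck and pushed the marked handle shut. I then raised the hand clear and handed the job in at about 12.5 s of the 56 s; it reports no verdict.

What the last checks showed, all measured from the camera images:
- **Cover:** its back edge is at box y of about +2 mm. That puts its centre at about +117 mm, or 8 mm short of the end stop, within the 27 mm allowed. I judged that it lies flat between the lips by eye only.
- **Marked handle:** about 1.59 rad by image, which is fully shut within measuring error. The push force also rose to about 12 N with no further movement, so it was against its stop.
- **Plain handle:** about 0.03 rad, compared with about 0.07 rad before the push. Its tip changed by about 1.5 mm, which is within measuring error.
- **Bystanders:** all of them look undisturbed in the last top view, though I did not measure them. The arm hid part of that view.
- **Hand:** raised to 0.248 m with contact force under 1 N.

One small disagreement: the valve pivots measured about 2 mm off their stated box x, which is within the calibration tolerance. No check failed.

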